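# Free the seized tailstock clamp and bring up the tailstock

### The job

The brass rod in the collet of the little bench lathe needs the tailstock behind it, but the tailstock's clamp knob has seized with rust. Rock the knob back and forth in small, growing arcs until it breaks free and back it off anticlockwise, slide the tailstock along the bed until its centre touches the end of the rod without pushing the rod back into the collet, then screw the knob clockwise again at least as tight as it was and let go. Leave everything else on the bench where it lies.

Things in the scene. Friction and masses are not known exactly. Their poses are not given: they have to be found in the camera images.
- lathe: Goldsmith's bench lathe fixed to the bench: grey castings on a base plate 110 x 420 mm; origin on the bench under the base's middle. Spindle axis and bed run along its y, the axis 96 mm above the bench (through the origin's vertical). Headstock with collet and motor at +y, up to 130 mm high, tailstock at -y. Its -x is the operator's side, towards the robot.
- knob_grip (a point): The tailstock's clamp knob, rust brown, on an upright axis on a grey lug in front of the tailstock, 78 mm from the spindle axis; rides with it. A flat bar (two wings) 48 long, 10 thick, 73 to 103 mm above the bench, over a hub of radius 12.5 mm (top 73 mm up) and a lug (top 60 mm up). The point is on the knob's axis, 98 mm above the bench; its x runs along the wings, z up.
- knob (a joint): Turn of that knob (rad), + anticlockwise from above (loosening); near 0 at the start, limits -0.5 and 1.7. Seized: at first it meets hard stops 0.2 to 0.27 either side of 0. Each time it is worked to one stop and then right across to the other, that one has moved out by some 0.06; after 4 or 5 half swings (to 0.44) it breaks free. Pressing harder at one stop does nothing. Takes 0.3 to 0.6 N m.
- tailstock (a joint): Tailstock along the bed (m), growing towards the headstock, 0 to 0.148. Clamped by friction: slips or creeps above some 30 N with the knob at 0, some 15 N at 0.3 rad, less and less as it is loosened, fully free beyond 0.9 rad; then slides with 2.5 N and some damping (15 N s/m), moving mass about 2 kg, and may be pulled by its knob.
- tail_top (a point): Top of the tailstock's round barrel, 115 mm above the bench, over the spindle axis level with the clamp knob. The barrel is 37 mm thick and 64 long along the bed; behind it (-y) a hand wheel of radius 24 mm; a small lever on top reaches 125 mm. The foot below is 56 mm wide, so the knob's axis has 50 mm free towards it.
- centre_tip (a point): Point of the tailstock's steel centre, on the spindle axis 96 mm above the bench, aimed at the headstock; it is 74 mm towards +y of the lathe from the knob's axis. Axes as the lathe's.
- rod_end (a point): Middle of the free end face of the brass rod (diameter 12 mm) held in the collet, on the spindle axis. The rod slides back into the collet if pushed with more than 60 N. Axes as the lathe's.
- rest_top (a point): Middle of the top of the tool rest's bar (60 mm along the bed, 10 wide), 99 mm above the bench, in front of the rod. The rest's foot carries its own smaller clamp knob (34 mm across, dark steel, top 84 mm up), 33 mm nearer the operator: leave it alone.
- oiler: Loose amber oil bottle, diameter 38, 85 mm high, standing in front of the lathe near the knob; origin under its middle.
- spanner: Loose steel spanner 130 mm long lying in front of the lathe; origin under its middle.
- pliers: Loose pliers about 145 mm long lying on the bench at the right of the lathe; origin under the rivet.
- brick: Loose soldering brick 150 x 100 x 22 mm; origin under its middle.
- hammer: Loose hammer 240 mm long lying on the bench; origin under its middle.
- scoop: Loose copper bowl, rim diameter 100, 35 mm high; origin under its middle.
- jar: Loose glass jar with brass lid, diameter 54, 65 mm high; origin under its middle.
- file: Loose flat file with wooden handle, 215 mm long; origin under the ferrule.

How it is judged:
By the outcome, as a careful person would: the job done as asked, in the order asked, and still so for the second after the job is handed in, with the robot touching nothing.
It also fails if it takes over 42 s, if anything falls off the work surface, if the arm or the gripper's body presses on something with over 40 N, if the wrist force passes 120 N, or if a joint passes its speed limit or range.

### The arm

A 7-joint arm with a two-finger parallel gripper is mounted at the origin on the work surface. World frame = base frame: x ahead of the robot, y to its left, z up, the work surface at z = 0. Lengths are in m, angles in rad, forces in N, time in s.
With the tool pointing down it reaches from about 0.425 to 0.925 m from the base axis. Payload 6.8 kg.
Tool frame: the origin (TCP) lies on the centre line of the jaws, within the pads' length; the fingertips stand ahead of it and the grasp point (between the pads) lies 11 mm behind it (r.tcp_to_tips is the z of the fingertips in the tool frame, in m); z points along the fingers, y is the line along which they close (so a half turn about z gives the same grasp; the last joint's range is limited). The gripper opens to 85 mm and grips with 20 to 120 N. Pads are 22 mm wide; open, the fingers measure 114 mm over their backs; the gripper's body (76 mm by 85 mm) begins 54 mm behind the grasp point. The pads swing forward as they close: fully open they stand 13 mm farther back than shut.
Start: joints at [1.242, 0.477, 0.022, 1.555, -0.011, 1.109, -0.083], TCP at [0.148, -0.659, 0.239] pointing down, gripper open.
Joint ranges: [-2.96, 2.96], [-0.34, 2.1], [-1.41, 1.46], [0.24, 2.44], [-1.37, 4.51], [0.17, 1.92], [-2.96, 2.96]. Speed limits (rad/s): [2.39, 2.39, 3.14, 3.14, 3.14, 3.14, 3.14].

### API

Orientations are given as a rotation vector (axis times angle).
In Python, from bench import r, optics gives the robot as it stands.
- The arm moves only by the shell command python3 -m creep 'ROWS' [FORCE]. ROWS is a JSON object whose one key "rows" holds a list of rows, each a list of 7 numbers: the shift along the tool's x, y, z in units of 25 mm (1.0 is 25 mm), then the turn, a rotation vector about the tool's x, y, z in units of 8 degrees (1.0 is 8 degrees), then the finger opening in mm, from 0 to 85.4. A call has 1 to 10 rows; each row is the pose to reach, as a shift and turn from the pose commanded when the call began, along the tool's axes at that moment; what a row does not reach only later rows make up. A row lasts 1/8 s, in which the tool goes at most 62.5 mm and 10.7 degrees, less where a joint would pass 70% of its speed; a pose out of reach is approached as far as the arm can. A call with a gripper value outside its range is refused whole. The fingers move at their own pace and stop on an object; FORCE is the grip in N (left out, the last holds). Time passes only in rows, so rows that repeat a pose let the fingers close. It gives the time, the measured TCP pose, the force, the opening and the grip force at its end, in the units of the state.
- r.get_obs(): the state, without advancing time (a new reading comes with each control period).
- optics.grab_frame(name): name is "scene" or "top" or "wrist"; returns a dict with "color" (400x640x3 uint8, blue, green, red), "K" (3x3 intrinsics, pixels), "R" (3x3) and "t" (3): a world point X has camera coordinates R X + t. Camera axes: x right, y down, z forward; pixel columns grow to the right and rows downward; lengths in m; the calibration is good to about 2 mm. A picture is of the moment at which its call begins. There is no depth.
- r.hand_in(): hands the job in; it is judged then, once.
The state is a dict: "clock": time; "joints": joint angles; "qvel": joint speeds; "tau": joint torques, N m; "tcp_pos": TCP position; "orientation": TCP orientation; "contact_force": force on the tool from outside, world axes, zero at the start; "moment": the same for the moment, N m; "grip_width": finger opening in m; "gripper_force": force on a finger pad.
Only numpy, scipy, OpenCV 4.12 (cv2) and the standard library are available. Lean on these libraries where they do the work, as an engineer would, in place of code of your own. Each camera call takes 0.05 s, during which the arm holds its last target. There are 200 camera calls.

## Working session

There is one attempt and no reset: what is moved stays moved. The work goes in short steps, Python scripts to look and compute and a shell command to move; the robot and the scene stay as the last step left them, time stands still between calls to the robot, and variables do not carry over. Pictures are saved under pics/ and viewed, at most 10 in all, crops included, and the job is handed in when it is done.

```bash
ls; mkdir -p pics; python3 - <<'E'
from bench import r, optics
import cv2, numpy as np
for n in ("scene","top"):
    f=optics.grab_frame(n); cv2.imwrite(f"pics/{n}0.png",f["color"])
    np.savez(f"pics/{n}0.npz",**f)
    print(n,f["K"].tolist(),f["R"].round(4).tolist(),f["t"].round(4).tolist(), (-f["R"].T@f["t"]).round(3))
o=r.get_obs();print(o, r.tcp_to_tips)
E
```

```text
pics
scene [[514.5015798265225, 0.0, 323.5224217629094], [0.0, 514.5015798265225, 191.57399512448362], [0.0, 0.0, 1.0]] [[0.8635, 0.5041, -0.016], [0.2623, -0.4759, -0.8395], [-0.4308, 0.7207, -0.5432]] [-0.4402, -0.1004, 1.7996] [ 1.182 -1.123  0.886]
top [[439.94855438044567, 0.0, 325.4571160758022], [0.0, 439.94855438044567, 193.51559321814108], [0.0, 0.0, 1.0]] [[0.0188, -0.9997, -0.014], [-0.9898, -0.0166, -0.1412], [0.1409, 0.0165, -0.9899]] [-0.051, 0.537, 1.2339] [ 0.359 -0.062  1.297]
{'clock': 0.1, 'joints': array([ 1.24187519,  0.47773065,  0.02237097,  1.55632989, -0.01148283,
        1.10928534, -0.08312905]), 'qvel': array([ 5.05591411e-05, -1.73054597e-03,  9.06253977e-04, -2.93500220e-03,
       -1.53078174e-03, -6.97252161e-04, -5.61235441e-04]), 'tau': array([ 5.08292142e-03, -5.97756922e+01,  1.61403637e+00, -2.81953436e+01,
        1.28691480e-02,  4.97852176e-03, -2.11586627e-05]), 'tcp_pos': array([ 0.14770487, -0.65812384,  0.23842419]), 'orientation': array([-3.12088542e+00, -3.45944263e-01,  5.08383350e-04]), 'contact_force': array([0.32342201, 0.51934133, 0.17826431]), 'moment': array([-0.05099311, -0.03006123, -0.05561661]), 'gripper_force': 0.0, 'grip_width': 0.08539457204632167} 0.008
```

View pics/scene0.png

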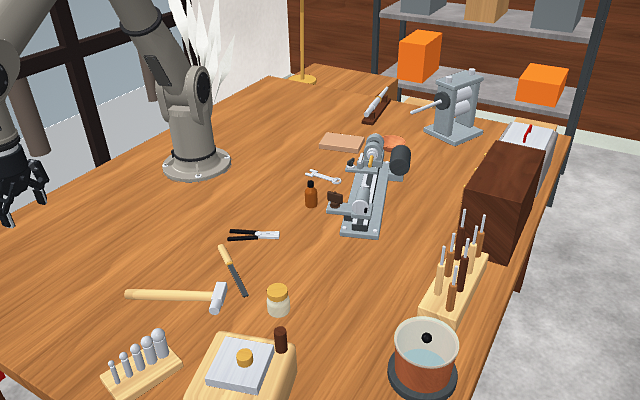

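View pics/top0.png

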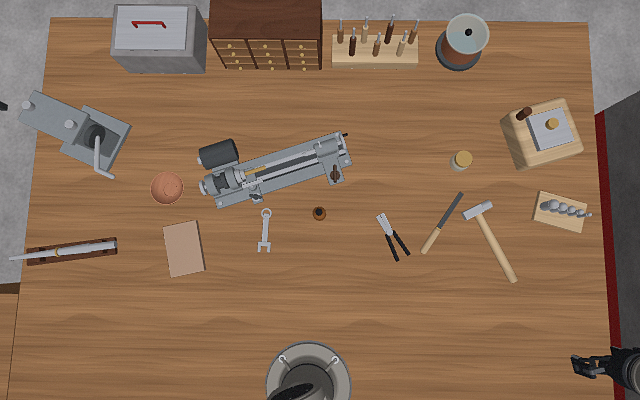

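The scene view shows the lathe around (370,185), with the rust knob near (335,198) and the oiler at (311,195). In the top view the knob is near (335,174), the headstock is around (225,180), and the oiler is at (319,213). Next I'll enlarge both.

```bash
cat > h.py <<'E'
import cv2, numpy as np
from scipy.spatial.transform import Rotation as Ro
def ray(f,u,v,z):
    d=f["R"].T@np.linalg.solve(f["K"],[u,v,1.]); c=-f["R"].T@f["t"]
    return c+d*(z-c[2])/d[2]
def proj(f,X):
    p=f["K"]@(f["R"]@np.asarray(X,float)+f["t"]); return p[:2]/p[2]
def rust(im,roi):
    x0,y0,x1,y1=roi; h=cv2.cvtColor(im,cv2.COLOR_BGR2HSV)[y0:y1,x0:x1]
    return h
E
python3 - <<'E'
from h import *
t=np.load("pics/top0.npz"); s=np.load("pics/scene0.npz")
a=cv2.resize(t["color"][125:225,195:355],(800,500),interpolation=cv2.INTER_CUBIC)
b=cv2.resize(s["color"][130:245,300:420],(600,575),interpolation=cv2.INTER_CUBIC)
cv2.imwrite("pics/tc.png",a);cv2.imwrite("pics/sc.png",b)
for n,f,(x,y) in(("t",t,(335,174)),("s",s,(335,198))):
    print(f["color"][y-3:y+4,x-4:x+5].tolist()[3])
print(ray(t,335,174,.1),ray(t,319,213,.085))
E
```

```text
[[52, 65, 81], [55, 65, 85], [28, 36, 52], [51, 61, 80], [68, 78, 96], [37, 48, 63], [53, 65, 86], [52, 65, 82], [48, 60, 77]]
[[37, 47, 66], [38, 48, 67], [37, 47, 66], [37, 47, 65], [36, 46, 65], [35, 46, 64], [37, 46, 65], [36, 46, 65], [38, 47, 66]]
[ 0.58391926 -0.06783774  0.1       ] [ 0.47642256 -0.02540663  0.085     ]
```

View pics/tc.png

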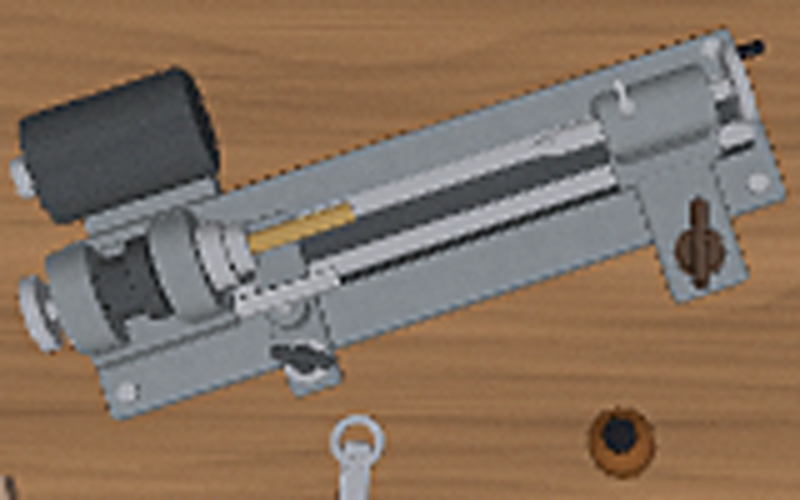

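View pics/sc.png

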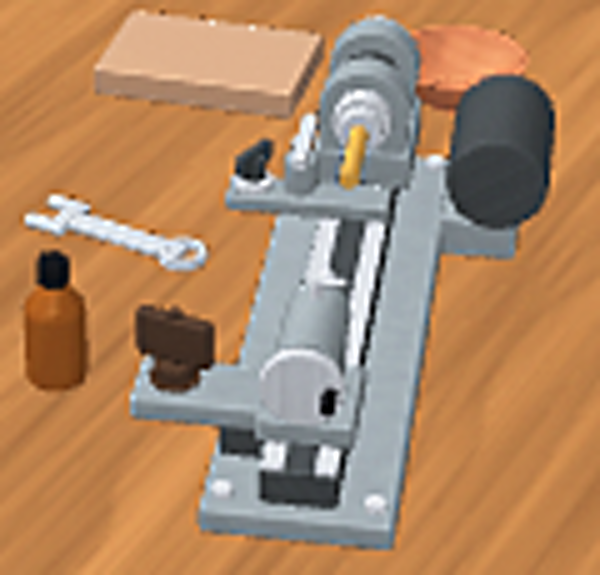

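The top crop shows the bar lying almost vertical from (698,198) to (698,285), the rod end near (352,215), and the base bolts at (127,392) and (758,183). In the scene crop the top edge of the knob bar runs from (138,308) to (213,325), and the rod end is near (352,178).

```bash
cat >> h.py <<'E'
def tri(f,p,g,q):
    A=[];b=[]
    for c,(u,v) in((f,p),(g,q)):
        P=c["K"]@np.c_[c["R"],c["t"]]
        for k,w in((0,u),(1,v)):
            A.append(w*P[2,:3]-P[k,:3]); b.append(P[k,3]-w*P[2,3])
    return np.linalg.lstsq(np.array(A),np.array(b),rcond=None)[0]
E
python3 - <<'E'
from h import *
from bench import r
t=np.load("pics/top0.npz"); s=np.load("pics/scene0.npz")
T=lambda x,y:((x+.5)/5-.5+195,(y+.5)/5-.5+125); S=lambda x,y:((x+.5)/5-.5+300,(y+.5)/5-.5+130)
b1=ray(t,*T(127,392),.015);b2=ray(t,*T(758,183),.015)
d=b1-b2; yaw=np.arctan2(-d[0],d[1]); print("bolts",b1,b2,"yaw",yaw)
hsv=cv2.cvtColor(t["color"],cv2.COLOR_BGR2HSV)
roi=np.zeros(hsv.shape[:2],np.uint8); roi[162:184,328:342]=1
m=((hsv[...,2]<105)&(hsv[...,1]>75)&(hsv[...,0]<18)&(roi>0)).astype(np.uint8)
print(m[162:184,326:344])
a=ray(t,*T(698,199),.103);c=ray(t,*T(698,284),.103)
print("bar ends",a,c,"len",np.linalg.norm(a-c),"mid",(a+c)/2,"ang",np.arctan2(*(a-c)[1::-1]))
e1=ray(s,*S(139,307),.103);e2=ray(s,*S(213,324),.103);print("scene bar ends",e1,e2,(e1+e2)/2,np.arctan2(*(e1-e2)[1::-1]),np.linalg.norm(e1-e2))
k=tri(t,T(699,242),s,S(176,316));print("knob tri",k)
re=ray(t,*T(352,215),.1);print("rod end top",re,"scene",ray(s,*S(352,172),.096),"tri",tri(t,T(352,215),s,S(352,175)))
o=r.get_obs();R=Ro.from_rotvec(o["orientation"]).as_matrix();print(R.round(3))
E
```

```text
bolts [0.50768131 0.26881053 0.015     ] [ 0.63912066 -0.10088116  0.015     ] yaw 0.34159968206980235
[[0 0 0 0 0 0 0 0 0 0 0 0 0 0 0 0 0 0]
 [0 0 0 0 0 0 0 0 0 0 0 0 0 0 0 0 0 0]
 [0 0 0 0 0 0 0 0 0 0 0 0 0 0 0 0 0 0]
 [0 0 0 0 0 0 0 0 1 1 0 0 0 0 0 0 0 0]
 [0 0 0 0 0 0 0 1 1 1 0 0 0 0 0 0 0 0]
 [0 0 0 0 0 0 0 1 1 1 0 0 0 0 0 0 0 0]
 [0 0 0 0 0 0 0 1 1 1 0 0 0 0 0 0 0 0]
 [0 0 0 0 0 0 0 1 1 1 0 0 0 0 0 1 0 0]
 [0 0 0 0 0 0 0 0 1 1 0 0 0 0 0 0 0 0]
 [0 0 0 0 0 0 1 1 1 1 1 1 0 0 0 0 0 0]
 [0 0 0 0 0 1 1 1 1 1 1 1 1 0 0 0 0 0]
 [0 0 0 0 0 1 1 1 1 1 1 1 1 0 0 0 0 0]
 [0 0 0 0 1 1 1 1 1 0 1 1 1 1 0 0 0 0]
 [0 0 0 0 1 1 1 1 1 1 1 1 1 1 0 0 0 0]
 [0 0 0 0 1 1 1 1 1 1 1 1 1 1 0 0 0 0]
 [0 0 0 0 0 1 1 1 1 1 1 1 1 0 0 0 0 0]
 [0 0 0 0 0 1 1 1 1 1 1 1 1 0 0 0 0 0]
 [0 0 0 0 0 0 1 1 1 1 1 0 0 0 0 0 0 0]
 [0 0 0 0 0 0 0 0 1 1 1 0 0 0 0 0 0 0]
 [0 0 0 0 0 0 0 0 1 1 0 0 0 0 0 0 0 0]
 [0 0 1 0 0 0 0 0 0 0 0 0 0 0 0 0 0 0]
 [0 0 0 0 0 0 0 0 0 0 0 0 0 0 0 0 0 0]]
bar ends [ 0.61030705 -0.06518723  0.103     ] [ 0.56263056 -0.06595052  0.103     ] len 0.047682603964019486 mid [ 0.58646881 -0.06556888  0.103     ] ang 0.01600836566497081
scene bar ends [ 0.56857414 -0.07589735  0.103     ] [ 0.61324005 -0.07114516  0.103     ] [ 0.5909071  -0.07352126  0.103     ] -3.0355973381151355 0.044917993208276046
knob tri [ 0.58707513 -0.06623878  0.09730944]
rod end top [0.5988363  0.12671226 0.1       ] scene [0.60148506 0.12931408 0.096     ] tri [0.60108095 0.12833627 0.09400255]
[[ 0.976  0.219 -0.   ]
 [ 0.219 -0.976  0.002]
 [-0.    -0.002 -1.   ]]
```

```bash
python3 -m creep '{"rows":[[2.2,-1.9,0,0,0,0.2,50],[4.4,-3.8,0,0,0,0.4,50],[6.6,-5.7,0,0,0,0.6,50],[8.8,-7.6,0,0,0,0.8,50],[11,-9.5,0,0,0,1,50],[13.2,-11.4,0,0,0,1.2,50],[15.4,-13.3,0,0,0,1.3,50],[17.6,-15.2,0,0,0,1.3,50],[19.8,-17.1,0,0,0,1.3,50],[22.3,-19.3,0,0,0,1.3,50]]}' 40
python3 - <<'E'
from h import *
from bench import r
o=r.get_obs();R=Ro.from_rotvec(o["orientation"]).as_matrix();print(R.round(3),o["joints"].round(2))
E
```

```text
clock: 1.35
tcp_pos: [0.5204, -0.1547, 0.2392]
orientation: [3.141, 0.061, -0.0]
contact_force: [-0.0, -0.7, -0.1]
grip_width: 0.0499
gripper_force: 0.0
[[ 0.999  0.039 -0.   ]
 [ 0.039 -0.999 -0.   ]
 [-0.     0.    -1.   ]] [ 0.39  0.28 -0.26  1.86  0.08  1.02 -1.43]
```

```bash
python3 -m creep '{"rows":[[0.8,-1,0,0,0,1.2,50],[1.6,-2,0,0,0,2.4,50],[2.4,-3,0,0,0,3.6,50],[2.8,-3.45,0,0,0,4.8,50],[2.8,-3.45,0,0,0,6,50],[2.8,-3.45,0,0,0,7.2,50],[2.8,-3.45,0,0,0,8.4,50],[2.8,-3.45,0,0,0,9.6,50],[2.8,-3.45,0,0,0,10.8,50],[2.8,-3.45,0,0,0,12,50]]}'
python3 -m creep '{"rows":[[0,0,0,0,0,1.2,50],[0,0,0,0,0,2.4,50],[0,0,0,0,0,3.6,50],[0,0,0,0,0,4.8,50],[0,0,0,0,0,6,50],[0,0,0,0,0,7.2,50],[0,0,0,0,0,8.4,50],[0,0,0,0,0,9.6,50],[0,0,0,0,0,10.5,50],[0,0,0,0,0,10.5,50]]}'
cat > look.py <<'E'
from h import *
from bench import r, optics
import sys
f=optics.grab_frame("wrist"); np.savez(f"pics/{sys.argv[1]}.npz",**f); cv2.imwrite(f"pics/{sys.argv[1]}.png",f["color"])
o=r.get_obs();R=Ro.from_rotvec(o["orientation"]).as_matrix()
print(o["clock"],o["tcp_pos"].round(4),"yaw x",np.arctan2(R[1,0],R[0,0]).round(4),"tilt",R[2].round(3),"q",o["joints"].round(2),"cam",(-f["R"].T@f["t"]).round(3))
E
python3 look.py w1
```

```text
clock: 2.6
tcp_pos: [0.5843, -0.069, 0.2347]
orientation: [2.211, -2.223, -0.016]
contact_force: [2.2, 0.5, -1.5]
grip_width: 0.0496
gripper_force: 0.0
clock: 3.85
tcp_pos: [0.5062, -0.1642, 0.1051]
orientation: [-0.494, 2.966, 0.098]
contact_force: [-0.3, -0.5, 0.3]
grip_width: 0.0505
gripper_force: 0.0
3.9 [ 0.5024 -0.1648  0.1029] yaw x -2.8212 tilt [-0.138  0.044 -0.989] q [-0.64  1.05  1.45  2.13 -1.3   1.28 -2.96] cam [ 0.416 -0.202  0.227]
```

View pics/w1.png

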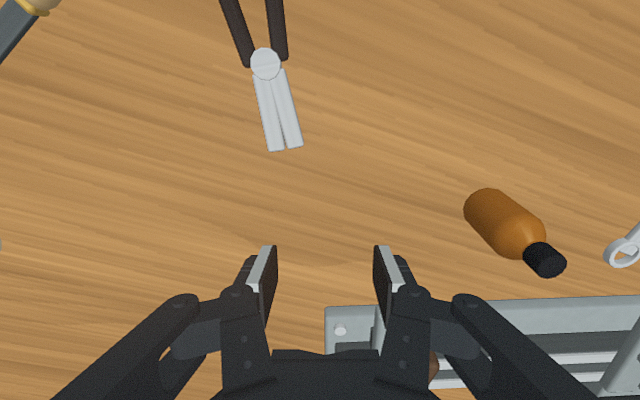

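The turn ran joint 7 into its limit, so clockwise decreases j7. The view shows the oiler and pliers undisturbed and the jaws clear of the lathe. I'll unwind upward and anticlockwise.

```bash
cat > to.py <<'E'
from h import *
from bench import r
import sys
def to(x,y,z,yaw):
    o=r.get_obs();R=Ro.from_rotvec(o["orientation"])
    G=Ro.from_euler("z",yaw)*Ro.from_euler("x",np.pi)
    d=R.inv().apply(np.array([x,y,z])-o["tcp_pos"])/.025
    print("shift",d.round(2),"turn",np.degrees((R.inv()*G).as_rotvec()/8).round(2),"q",o["joints"].round(2),"F",o["contact_force"].round(1),"M",o["moment"].round(2),"p",o["tcp_pos"].round(4))
a=list(map(float,sys.argv[1:]))
for i in range(0,len(a),4): to(*a[i:i+4])
E
python3 to.py 0.5 -0.165 0.24 -2.4 .5 -.165 .24 -1.57 .587 -.066 .21 .04
```

```text
shift [-0.66  0.26 -5.44] turn [ 0.1   1.04 -2.99] q [-0.64  1.05  1.45  2.13 -1.3   1.28 -2.96] F [-4.2  0.4 -2.8] M [-0.04  0.39  0.08] p [ 0.5024 -0.1648  0.1029]
shift [-0.66  0.26 -5.44] turn [-0.34  1.06 -8.92] q [-0.64  1.05  1.45  2.13 -1.3   1.28 -2.96] F [-4.2  0.4 -2.8] M [-0.04  0.39  0.08] p [ 0.5024 -0.1648  0.1029]
shift [-5.    2.84 -3.51] turn [ -1.35   0.65 -20.42] q [-0.64  1.05  1.45  2.13 -1.3   1.28 -2.96] F [-4.2  0.4 -2.8] M [-0.04  0.39  0.08] p [ 0.5024 -0.1648  0.1029]
```

```bash
python3 -m creep '{"rows":[[-0.1,0,-0.8,0,0.2,-1,50],[-0.2,0.1,-1.6,0,0.4,-2,50],[-0.3,0.1,-2.4,0,0.6,-3,50],[-0.4,0.2,-3.2,0,0.8,-4,50],[-0.5,0.2,-4,0,1,-5,50],[-0.6,0.2,-4.8,-0.1,1,-6,50],[-0.66,0.26,-5.4,-0.2,1,-7,50],[-0.66,0.26,-5.44,-0.3,1,-8,50],[-0.66,0.26,-5.44,-0.34,1.06,-8.92,50],[-0.66,0.26,-5.44,-0.34,1.06,-8.92,50]]}'
python3 to.py .5 -.165 .24 -1.57 .587 -.066 .24 .04
```

```text
clock: 5.15
tcp_pos: [0.5043, -0.1636, 0.2434]
orientation: [-2.23, 2.208, -0.007]
contact_force: [0.1, 0.1, 0.4]
grip_width: 0.0499
gripper_force: 0.0
shift [0.05 0.17 0.14] turn [-0.04 -0.    0.07] q [-0.77  0.6   1.39  1.95 -0.66  1.16 -2.25] F [0.1 0.1 0.4] M [-0.01  0.01  0.01] p [ 0.5043 -0.1636  0.2434]
shift [-3.87 -3.35  0.15] turn [ -0.03  -0.04 -11.46] q [-0.77  0.6   1.39  1.95 -0.66  1.16 -2.25] F [0.1 0.1 0.4] M [-0.01  0.01  0.01] p [ 0.5043 -0.1636  0.2434]
```

```bash
python3 -m creep '{"rows":[[-0.4,-0.3,0,0,0,-1.2,50],[-0.8,-0.7,0,0,0,-2.4,50],[-1.2,-1,0,0,0,-3.6,50],[-1.6,-1.3,0,0,0,-4.8,50],[-2,-1.7,0,0,0,-6,50],[-2.4,-2,0,0,0,-7.2,50],[-2.8,-2.4,0,0,0,-8.4,50],[-3.2,-2.8,0,0,0,-9.6,50],[-3.87,-3.35,0.1,0,0,-10.8,50],[-3.87,-3.35,0.1,0,0,-11.46,50]]}'
python3 to.py .587 -.066 .24 .04; python3 look.py w2
```

```text
clock: 6.4
tcp_pos: [0.5876, -0.0646, 0.2403]
orientation: [3.139, 0.068, 0.006]
contact_force: [-0.4, -0.0, 0.3]
grip_width: 0.0502
gripper_force: 0.0
shift [-0.03  0.05  0.01] turn [ 0.01 -0.03  0.02] q [-0.66  0.46  0.91  1.81 -0.41  1.07 -1.14] F [-0.4 -0.   0.3] M [0.02 0.1  0.03] p [ 0.5876 -0.0646  0.2403]
6.45 [ 0.587  -0.0658  0.2405] yaw x 0.0446 tilt [ 0.004  0.002 -1.   ] q [-0.66  0.46  0.91  1.81 -0.41  1.07 -1.13] cam [ 0.666 -0.062  0.376]
```

View pics/w2.png

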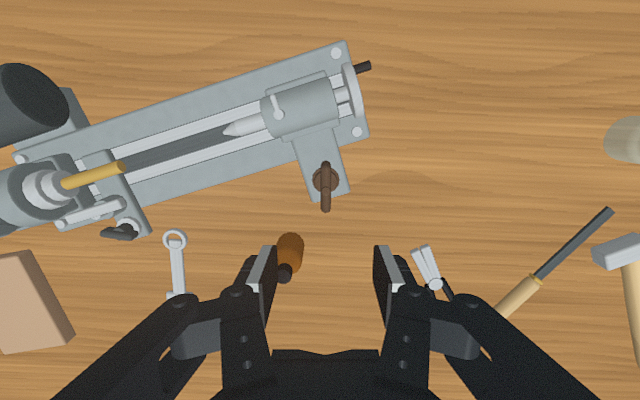

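Wrist view: the bar runs from (325,162) to (326,211), the centre's tip is at about (223,133), and the rod end is at about (124,168). The oiler at (290,250) is standing.

```bash
python3 - <<'E'
from h import *
f=np.load("pics/w2.npz")
h=cv2.cvtColor(f["color"],cv2.COLOR_BGR2HSV)
m=((h[...,0]<15)&(h[...,1]>90)&(h[...,2]<140)).astype(np.uint8);m[:, :305]=0;m[:,345:]=0;m[:155]=0;m[215:]=0
ys,xs=np.nonzero(m);print(len(xs),[(y,xs[ys==y].min(),xs[ys==y].max()) for y in range(156,215,4) if (ys==y).any()])
g=h[...,0];rod=((g>15)&(g<28)&(h[...,1]>130)&(h[...,2]>130)).astype(np.uint8);rod[:150]=0;rod[195:]=0;rod[:,:55]=0;rod[:,135:]=0
ys,xs=np.nonzero(rod);c=np.argwhere(rod)[:,::-1].astype(np.float32);print(cv2.minAreaRect(c))
a=ray(f,325.5,163,.103);b=ray(f,326,211,.103);print("bar",a,b,np.linalg.norm(a-b),(a+b)/2,np.arctan2(*(a-b)[1::-1]))
tip=ray(f,223,133,.096);re=ray(f,124,168,.096);print(tip,re,np.linalg.norm(tip-re),np.arctan2(*(tip-re)[:2]*[-1,1]))
b1=ray(f,357,132,.015);b2=ray(f,60,223,.015);d=b2-b1;print(np.arctan2(-d[0],d[1]))
E
```

```text
303 [(168, np.int64(320), np.int64(320)), (172, np.int64(316), np.int64(335)), (176, np.int64(322), np.int64(337)), (180, np.int64(313), np.int64(338)), (184, np.int64(314), np.int64(337)), (188, np.int64(317), np.int64(334)), (192, np.int64(322), np.int64(329)), (196, np.int64(322), np.int64(328)), (200, np.int64(321), np.int64(330)), (204, np.int64(322), np.int64(330)), (208, np.int64(326), np.int64(328)), (212, np.int64(325), np.int64(325))]
((92.73148345947266, 174.71226501464844), (12.315892219543457, 65.47869873046875), 71.99584197998047)
bar [ 0.61447567 -0.06541072  0.103     ] [ 0.56750242 -0.06802385  0.103     ] 0.04704587462659972 [ 0.59098905 -0.06671728  0.103     ] 0.05557273472390318
[0.6367651  0.02967847 0.096     ] [0.59989399 0.12545784 0.096     ] 0.10263121601775867 -2.7741196888724726
0.3386052267147921
```

```bash
python3 -m creep '{"rows":[[0.04,0,1.5,0,0,0,34],[0.04,0,3,0,0,0,34],[0.04,0,4.3,0,0,0,34],[0.04,0,5.3,0,0,0,34],[0.04,0,5.9,0,0,0,34],[0.04,0,6.18,0,0,0,34],[0.04,0,6.18,0,0,0,20],[0.04,0,6.18,0,0,0,9],[0.04,0,6.18,0,0,0,5],[0.04,0,6.18,0,0,0,5]]}' 60
python3 to.py .588 -.066 .086 .04
```

```text
clock: 7.7
tcp_pos: [0.5892, -0.0664, 0.0871]
orientation: [3.14, 0.062, 0.01]
contact_force: [0.6, 3.1, 4.5]
grip_width: 0.0088
gripper_force: 60.9
shift [-0.05 -0.02  0.04] turn [ 0.01 -0.05 -0.  ] q [-0.53  0.65  0.74  1.92 -0.6   0.8  -0.99] F [0.6 3.1 4.5] M [ 0.55 -0.04  0.06] p [ 0.5892 -0.0664  0.0871]
```

```bash
python3 -m creep '{"rows":[[0,0,0,0,0,-0.8,5],[0,0,0,0,0,-1.5,5],[0,0,0,0,0,-2,5],[0,0,0,0,0,-2.2,5]]}'
python3 to.py .588 -.066 .086 .04
python3 -m creep '{"rows":[[0,0,0,0,0,1,5],[0,0,0,0,0,2,5],[0,0,0,0,0,3,5],[0,0,0,0,0,4,5],[0,0,0,0,0,4.4,5]]}'
python3 to.py .588 -.066 .086 .04
```

```text
clock: 8.2
tcp_pos: [0.5892, -0.0665, 0.0872]
orientation: [3.094, 0.536, 0.011]
contact_force: [1.0, 4.5, 7.1]
grip_width: 0.0089
gripper_force: 87.5
shift [-0.04 -0.04  0.05] turn [ 0.01 -0.05  2.17] q [-0.48  0.62  0.66  1.92 -0.53  0.78 -0.75] F [1.  4.5 7.1] M [ 0.93 -0.09 -1.85] p [ 0.5892 -0.0665  0.0872]
clock: 8.82
tcp_pos: [0.5892, -0.0667, 0.087]
orientation: [3.112, -0.421, 0.01]
contact_force: [-0.0, 1.8, 5.9]
grip_width: 0.0087
gripper_force: 61.4
shift [-0.05 -0.01  0.04] turn [ 0.01 -0.04 -2.21] q [-0.58  0.68  0.82  1.92 -0.67  0.83 -1.24] F [-0.   1.8  5.9] M [ 0.45 -0.02  0.39] p [ 0.5892 -0.0667  0.087 ]
```

```bash
python3 -m creep '{"rows":[[0,0,0,0,0,0.3,5],[0,0,0,0,0,0.5,5]]}' | grep clock
python3 to.py .588 -.066 .086 .04
```

```text
clock: 9.07
shift [-0.05 -0.01  0.04] turn [ 0.01 -0.04 -2.7 ] q [-0.59  0.69  0.84  1.92 -0.68  0.84 -1.29] F [0.1 2.8 5.9] M [0.38 0.01 0.48] p [ 0.5892 -0.0667  0.087 ]
```

```bash
python3 -m creep '{"rows":[[0,0,0,0,0,0.4,5],[0,0,0,0,0,0.5,5]]}' | grep clock
python3 to.py .588 -.066 .086 .04
```

```text
clock: 9.32
shift [-0.05 -0.01  0.04] turn [ 0.01 -0.04 -3.17] q [-0.6   0.7   0.85  1.92 -0.7   0.84 -1.34] F [-0.1  1.2  6.6] M [0.39 0.17 1.61] p [ 0.5892 -0.0666  0.0871]
```

```bash
python3 -m creep '{"rows":[[0,0,0,0,0,-1.1,5],[0,0,0,0,0,-2.2,5],[0,0,0,0,0,-3.3,5],[0,0,0,0,0,-4.4,5],[0,0,0,0,0,-5.3,5],[0,0,0,0,0,-5.7,5]]}' | grep clock
python3 to.py .588 -.066 .086 .04
```

```text
clock: 10.07
shift [-0.04 -0.03  0.04] turn [ 0.02 -0.04  2.51] q [-0.47  0.61  0.65  1.92 -0.52  0.78 -0.71] F [-0.3  2.3  6. ] M [ 0.79  0.01 -0.53] p [ 0.5892 -0.0664  0.0871]
```

```bash
python3 -m creep '{"rows":[[0,0,0,0,0,-0.4,5],[0,0,0,0,0,-0.5,5]]}' | grep clock
python3 to.py .588 -.066 .086 .04
```

```text
clock: 10.32
shift [-0.04 -0.04  0.05] turn [ 0.01 -0.05  2.97] q [-0.46  0.61  0.63  1.92 -0.5   0.77 -0.66] F [1.1 4.5 7. ] M [ 0.94 -0.04 -1.73] p [ 0.5893 -0.0665  0.0872]
```

```bash
python3 -m creep '{"rows":[[0,0,0,0,0,1.1,5],[0,0,0,0,0,2.2,5],[0,0,0,0,0,3.3,5],[0,0,0,0,0,4.4,5],[0,0,0,0,0,5.4,5],[0,0,0,0,0,6.3,5],[0,0,0,0,0,6.6,5]]}' | grep clock
python3 to.py .588 -.066 .086 .04
```

```text
clock: 11.2
shift [-0.06 -0.02  0.04] turn [ 0.01 -0.05 -3.61] q [-0.61  0.7   0.87  1.92 -0.71  0.85 -1.39] F [0.4 1.5 5.6] M [ 0.33 -0.02  0.54] p [ 0.5892 -0.0671  0.087 ]
```

```bash
python3 -m creep '{"rows":[[0,0,0,0,0,0.3,5],[0,0,0,0,0,0.4,5]]}' | grep clock
python3 to.py .588 -.066 .086 .04
```

```text
clock: 11.45
shift [-0.06 -0.01  0.04] turn [ 0.01 -0.04 -3.98] q [-0.61  0.71  0.88  1.92 -0.72  0.85 -1.43] F [1.1 1.2 5. ] M [ 0.18 -0.02  1.46] p [ 0.5892 -0.067   0.087 ]
```

```bash
python3 -m creep '{"rows":[[0,0,0,0,0,-1.1,5],[0,0,0,0,0,-2.2,5],[0,0,0,0,0,-3.3,5],[0,0,0,0,0,-4.4,5],[0,0,0,0,0,-5.5,5],[0,0,0,0,0,-6.6,5],[0,0,0,0,0,-7.3,5],[0,0,0,0,0,-7.5,5]]}' | grep clock
python3 to.py .588 -.066 .086 .04
```

```text
clock: 12.45
shift [-0.03 -0.05  0.04] turn [ 0.02 -0.04  3.5 ] q [-0.44  0.6   0.61  1.91 -0.49  0.77 -0.6 ] F [-0.   3.5  6.6] M [ 0.76 -0.02 -0.09] p [ 0.5893 -0.0666  0.0871]
```

```bash
python3 -m creep '{"rows":[[0,0,0,0,0,-0.5,5],[0,0,0,0,0,-1,5]]}' | grep clock
python3 to.py .588 -.066 .086 .04
python3 -m creep '{"rows":[[0,0,0,0,0,-1,5],[0,0,0,0,0,-2,5],[0,0,0,0,0,-3,5],[0,0,0,0,0,-4,5],[0,0,0,0,0,-4.8,5]]}' | grep clock
python3 to.py .588 -.066 .086 .04
```

```text
clock: 12.7
shift [-0.03 -0.05  0.04] turn [ 0.03 -0.04  4.51] q [-0.42  0.59  0.58  1.91 -0.46  0.76 -0.49] F [-0.7  3.   7.6] M [ 0.82  0.07 -0.11] p [ 0.5893 -0.0665  0.0871]
clock: 13.32
shift [ 0.01 -0.05  0.04] turn [ 0.04 -0.03  9.32] q [-0.29  0.55  0.4   1.9  -0.31  0.74  0.05] F [-0.6  2.1  6.9] M [ 0.84  0.21 -0.07] p [ 0.5891 -0.0666  0.0871]
```

```bash
python3 -m creep '{"rows":[[0.2,-0.13,0,0,0,0,5],[0.6,-0.38,0,0,0,0,5],[1,-0.64,0,0,0,0,5],[1.4,-0.89,0,0,0,0,5],[1.8,-1.15,0,0,0,0,5],[2.2,-1.4,0,0,0,0,5],[2.5,-1.59,0,0,0,0,5],[2.7,-1.72,0,0,0,0,5],[2.8,-1.78,0,0,0,0,5],[2.8,-1.78,0,0,0,0,5]]}'
python3 look.py w3; python3 to.py .588 -.066 .086 .04
```

```text
clock: 14.58
tcp_pos: [0.5615, 0.0111, 0.087]
orientation: [2.463, 1.942, 0.004]
contact_force: [-1.4, -1.9, 12.4]
grip_width: 0.0092
gripper_force: 62.3
14.625 [0.5615 0.0111 0.0871] yaw x 1.3351 tilt [-0.001  0.006 -1.   ] q [-0.45  0.51  0.4   1.98 -0.3   0.7  -0.09] cam [0.579 0.087 0.222]
shift [-2.75  1.75  0.05] turn [ 0.04 -0.02  9.28] q [-0.45  0.51  0.4   1.98 -0.3   0.7  -0.09] F [-2.4 -0.5 12.9] M [0.1  0.5  0.13] p [0.5615 0.0111 0.0871]
```

View pics/w3.png

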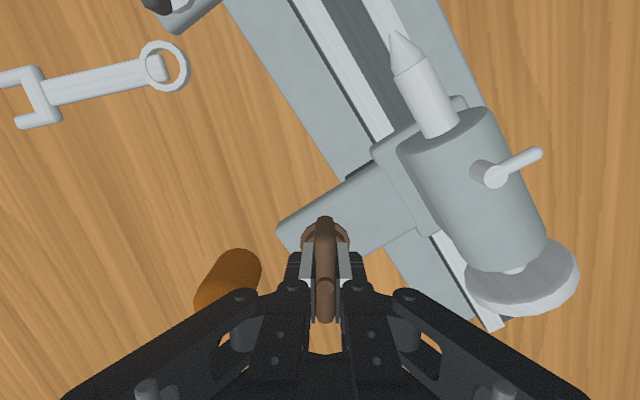

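Wrist view: the jaws hold the bar at (325,265), the centre's tip is at (391,33), and the rod end is just out of view above.

```bash
python3 - <<'E'
from h import *
from bench import optics
f=np.load("pics/w3.npz"); w=np.load("pics/w2.npz")
tip=ray(f,391,33,.096); re=ray(w,124,168,.096); u=np.array([-.3335,.9428,0])
print(tip,re,(re-tip)@u, (ray(w,223,133,.096)+.0823*u))
g=optics.grab_frame("top"); print((tip-ray(g,*proj(g,tip),.096)).round(4))
c=g["color"][125:225,225:345]; 
h=cv2.cvtColor(g["color"],cv2.COLOR_BGR2HSV); m=(h[...,0]>17)&(h[...,0]<30)&(h[...,1]>110)&(h[...,2]>130); m[:160]=0;m[182:]=0;m[:,:240]=0;m[:,270:]=0
ys,xs=np.nonzero(m);print(len(xs),xs.max(),ys[xs>=xs.max()-1].mean(),"proj",proj(g,re),proj(g,tip)); i=(xs>=xs.max()-1); print(ray(g,xs.max()+.5,ys[i].mean(),.099))
E
```

```text
[0.61017051 0.10523059 0.096     ] [0.59989399 0.12545784 0.096     ] 0.022497476274243186 [0.60931805 0.10727091 0.096     ]
[ 0.  0. -0.]
73 265 167.25 proj [265.67918889 167.52080301] [273.05593937 164.01656602]
[0.60004947 0.12551621 0.099     ]
```

```bash
cat > f.py <<'E'
from h import *
from bench import r
o=r.get_obs();u=np.array([-.3335,.9428,0]);v=np.array([.9428,.3335,0])
print(o["clock"],"F along",(o["contact_force"]@u).round(1),"side",(o["contact_force"]@v).round(1),"s",((o["tcp_pos"]-[.5891,-.0666,.087])@u).round(4),"p",o["tcp_pos"].round(4),"M",o["moment"].round(2),"qd",abs(o["qvel"]).max().round(3))
E
python3 -m creep '{"rows":[[0.1,-0.065,0,0,0,0,5],[0.2,-0.13,0,0,0,0,5],[0.3,-0.196,0,0,0,0,5],[0.4,-0.26,0,0,0,0,5],[0.47,-0.305,0,0,0,0,5],[0.5,-0.327,0,0,0,0,5]]}' >/dev/null; python3 f.py
python3 -m creep '{"rows":[[0.05,-0.033,0,0,0,0,5],[0.067,-0.044,0,0,0,0,5]]}' >/dev/null; python3 f.py
```

```text
15.425 F along -2.6 side -1.7 s 0.0967 p [0.5567 0.0245 0.087 ] M [-0.3   0.32  0.1 ] qd 0.013
15.675 F along -2.5 side -1.5 s 0.0987 p [0.556  0.0264 0.0871] M [-0.25  0.33  0.15] qd 0.006
```

```bash
for i in 1; do python3 -m creep '{"rows":[[0.02,-0.013,0,0,0,0,5],[0.034,-0.022,0,0,0,0,5]]}' >/dev/null; python3 f.py; done
python3 -m creep '{"rows":[[0.02,-0.013,0,0,0,0,5],[0.034,-0.022,0,0,0,0,5]]}' >/dev/null; python3 f.py
python3 -m creep '{"rows":[[0.02,-0.013,0,0,0,0,5],[0.034,-0.022,0,0,0,0,5]]}' >/dev/null; python3 f.py
```

```text
15.925 F along -2.6 side -2.3 s 0.0996 p [0.5557 0.0273 0.087 ] M [-0.29  0.32  0.15] qd 0.006
16.175 F along -3.1 side -1.4 s 0.1006 p [0.5554 0.0282 0.087 ] M [-0.26  0.39  0.15] qd 0.007
16.425 F along -3.3 side -2.2 s 0.1017 p [0.5551 0.0292 0.0871] M [-0.26  0.41  0.11] qd 0.006
```

```bash
python3 -m creep '{"rows":[[0.02,-0.013,0,0,0,0,5],[0.034,-0.022,0,0,0,0,5]]}' >/dev/null; python3 f.py
```

```text
16.675 F along -2.4 side -2.3 s 0.1027 p [0.5547 0.0301 0.0871] M [-0.34  0.39  0.19] qd 0.007
```

```bash
python3 -m creep '{"rows":[[0.02,-0.013,0,0,0,0,5],[0.034,-0.022,0,0,0,0,5]]}' >/dev/null; python3 f.py
```

```text
16.925 F along -1.6 side -1.7 s 0.1037 p [0.5544 0.0311 0.087 ] M [-0.33  0.39  0.18] qd 0.006
```

```bash
python3 -m creep '{"rows":[[0.02,-0.013,0,0,0,0,5],[0.034,-0.022,0,0,0,0,5]]}' >/dev/null; python3 f.py
```

```text
17.175 F along -2.7 side -1.6 s 0.1047 p [0.554 0.032 0.087] M [-0.28  0.39  0.18] qd 0.006
```

```bash
python3 -m creep '{"rows":[[0.02,-0.013,0,0,0,0,5],[0.034,-0.022,0,0,0,0,5]]}' >/dev/null; python3 f.py
```

```text
17.425 F along -2.5 side -2.4 s 0.1057 p [0.5537 0.033  0.087 ] M [-0.23  0.4   0.11] qd 0.007
```

```bash
python3 -m creep '{"rows":[[0.02,-0.013,0,0,0,0,5],[0.034,-0.022,0,0,0,0,5]]}' >/dev/null; python3 f.py
```

```text
17.675 F along -3.6 side -2.1 s 0.1062 p [0.5535 0.0335 0.087 ] M [-0.66  0.26  0.19] qd 0.006
```

```bash
python3 -m creep '{"rows":[[0.02,-0.013,0,0,0,0,5],[0.034,-0.022,0,0,0,0,5]]}' >/dev/null; python3 f.py
```

```text
17.925 F along -6.6 side -0.7 s 0.1064 p [0.5535 0.0337 0.0871] M [-0.96  0.04  0.19] qd 0.006
```

```bash
python3 look.py w4; python3 - <<'E'
from h import *
f=np.load("pics/w4.npz")
p=proj(f,[.6003,.1265,.096]);print(p)
from bench import optics
g=optics.grab_frame("top");q=proj(g,[.6,.1255,.096]);x,y=int(q[0]),int(q[1])
a=cv2.resize(g["color"][y-22:y+23,x-25:x+35],(480,360),interpolation=cv2.INTER_CUBIC)
s=optics.grab_frame("scene");q=proj(s,[.6,.1255,.096]);x,y=int(q[0]),int(q[1])
b=cv2.resize(s["color"][y-30:y+30,x-20:x+20],(240,360),interpolation=cv2.INTER_CUBIC)
w=cv2.resize(f["color"][0:120,280:520],(720,240*3//2//1*1)) if 0 else cv2.resize(f["color"][:115,280:520],(480,230))
w=np.hstack([w,np.zeros((230,240,3),np.uint8)])
cv2.imwrite("pics/m5.png",np.vstack([np.hstack([a,b]),w]))
E
```

```text
17.975 [0.5535 0.0337 0.0871] yaw x 1.3336 tilt [-0.002  0.008 -1.   ] q [-0.49  0.5   0.41  2.   -0.3   0.69 -0.14] cam [0.571 0.11  0.222]
[386.42190194  37.8910761 ]
```

View pics/m5.png

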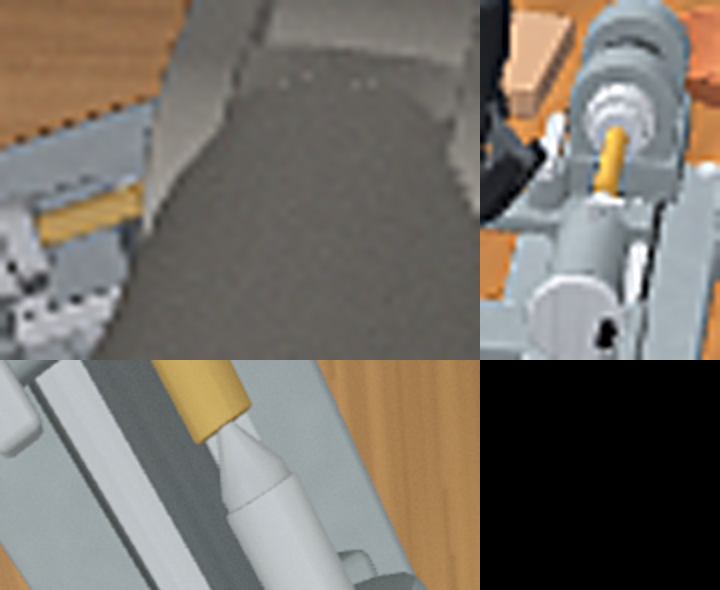

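The tip now touches the rod: the lower panel shows them meeting near (222,430), and the force is rising at a stalled position. Next I'll tighten clockwise while keeping a slight forward bias.

```bash
python3 -m creep '{"rows":[[0.02,-0.013,0,0,0,0.6,5],[0.034,-0.022,0,0,0,1.6,5],[0.034,-0.022,0,0,0,2.7,5],[0.034,-0.022,0,0,0,3.8,5],[0.034,-0.022,0,0,0,4.9,5],[0.034,-0.022,0,0,0,6,5]]}' >/dev/null; python3 f.py; python3 to.py .588 -.066 .086 .04
```

```text
18.825 F along -8.4 side -0.3 s 0.1063 p [0.5537 0.0336 0.0871] M [-1.45 -0.52  0.25] qd 0.962
shift [-0.67  4.16  0.08] turn [ 0.06 -0.05  3.23] q [-0.66  0.55  0.63  2.01 -0.48  0.72 -0.81] F [ 2.5 -8.   6. ] M [-1.45 -0.52  0.25] p [0.5537 0.0336 0.0871]
```

Contact is held at s=0.1063. I'll keep turning, to about -0.25 rad.

```bash
python3 -m creep '{"rows":[[0,0,0,0,0,1,5],[0,0,0,0,0,2,5],[0,0,0,0,0,3,5],[0,0,0,0,0,4,5],[0,0,0,0,0,4.8,5],[0,0,0,0,0,5.2,5],[0,0,0,0,0,5.2,5]]}' >/dev/null; python3 f.py; python3 to.py .588 -.066 .086 .04; python3 look.py w6
python3 - <<'E'
from h import *
f=np.load("pics/w6.npz");h=cv2.cvtColor(f["color"],cv2.COLOR_BGR2HSV)
print(proj(f,[.5537,.0336,.1]),proj(f,[.6,.1265,.096]))
E
```

```text
19.7 F along -10.1 side 0.7 s 0.1059 p [0.5537 0.0332 0.087 ] M [-1.65 -0.64  0.18] qd 0.008
shift [2.24 3.55 0.08] turn [ 0.05 -0.07 -1.94] q [-0.79  0.62  0.82  2.02 -0.65  0.77 -1.38] F [ 4.  -9.3  5.4] M [-1.65 -0.64  0.18] p [0.5537 0.0332 0.087 ]
19.75 [0.5538 0.0333 0.087 ] yaw x -0.2307 tilt [ 0.011  0.005 -1.   ] q [-0.79  0.62  0.82  2.02 -0.65  0.77 -1.38] cam [0.629 0.015 0.223]
[322.09967058 280.03003595] [101.20707681 229.97271812]
```

View pics/w6.png

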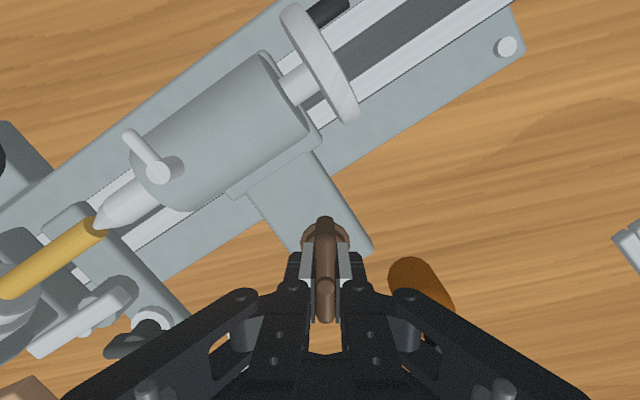

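The bar at (325,270) tracks the jaws, about 0.27 rad past its starting angle. The centre touches the rod at about (98,228). I'll release and rise.

```bash
python3 -m creep '{"rows":[[0,0,0,0,0,0,20],[0,0,0,0,0,0,32],[0,0,0,0,0,0,34],[0,0,-0.8,0,0,0,34],[0,0,-2,0,0,0,34],[0,0,-3.5,0,0,0,34],[0,0,-5,0,0,0,34],[0,0,-5.5,0,0,0,34],[0,0,-5.5,0,0,0,34]]}'; python3 look.py w7
python3 - <<'E'
from h import *
from bench import optics
f=np.load("pics/w7.npz"); p=proj(f,[.6,.1265,.096]).astype(int); print(p,proj(f,[.5537,.0336,.103]))
s=optics.grab_frame("scene")
a=cv2.resize(s["color"][125:245,300:430],(433,400),interpolation=cv2.INTER_CUBIC)
b=cv2.resize(f["color"],(640,400))[:, :360]
cv2.imwrite("pics/m8.png",np.hstack([b,a]))
E
```

```text
clock: 20.88
tcp_pos: [0.5518, 0.0375, 0.2244]
orientation: [-3.121, 0.354, -0.01]
contact_force: [-0.1, 0.6, -0.2]
grip_width: 0.0343
gripper_force: 0.0
20.925 [0.5512 0.0377 0.2233] yaw x -0.2258 tilt [ 0.005  0.    -1.   ] q [-0.95  0.45  1.02  1.92 -0.44  1.02 -1.53] cam [0.628 0.019 0.36 ]
[214 165] [327.61542564 193.5287021 ]
```

View pics/m8.png

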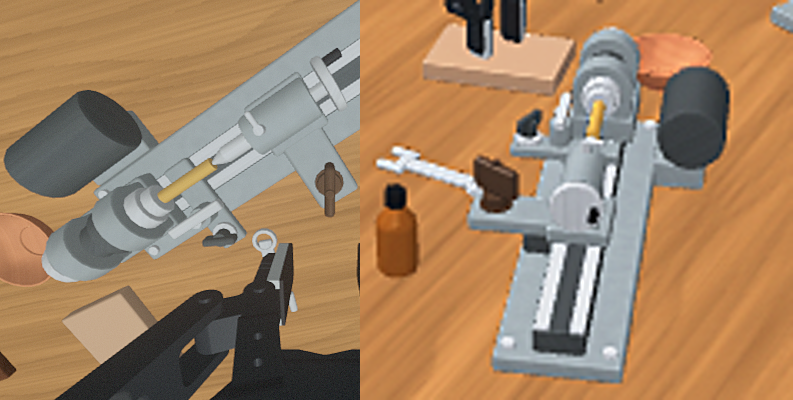

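The centre meets the rod at (215,162), the knob is turned past its starting angle, the gripper is clear, and the loose items are undisturbed.

```bash
python3 -c "
from bench import r
print(r.hand_in())"
```

```text
the job is handed in; nothing more can be done
None
```

The job is handed in at about 21 s (verdict not reported): the knob broke free after rocking, the tailstock centre touches the rod end at about 10 N, below the 60 N that would slide it back, and the knob is tightened about 0.27 rad past its starting angle. The gripper is clear; one wrist turn on the way in hit a joint-7 limit, and the arm swerved low without any sign in force or picture of touching anything.

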